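# Open the battery compartment of a kitchen scale with its coin key

## Robot

A 6-joint arm with a two-finger parallel gripper is mounted at the origin on a cart in front of the work surface, level with it; the furniture and walls round the work are solid. World frame = base frame: x ahead of the robot, y to its left, z up, the work surface at z = 0. Lengths are in mm, angles in degrees, forces in N, time in s.
With the tool pointing down it reaches from about 300 to 850 mm from the base axis. Payload 4.2 kg.
Tool frame: the origin (TCP) lies between the finger pads; the fingertips stand 14 mm ahead of it and the grasp point (between the pads) lies 5 mm behind it (env.finger_overhang is the distance from the TCP to the fingertips, in mm); z points along the fingers, y is the line along which they close (so a half turn about z gives the same grasp; the last joint's range is limited). The gripper opens to 91 mm and grips with 3 to 60 N. Pads are 32 mm wide; open, the fingers measure 118 mm over their backs; the gripper's body (76 mm by 178 mm) begins 60 mm behind the grasp point.
Start: joints at [-75.802, 18.312, 89.639, -0, 72.044, -1.146], TCP at [152.153, -554.519, 227.976] pointing down, gripper open.
Joint ranges: [-177.97, 177.97], [-48.28, 115.42], [12.27, 149.76], [-77.06, 257.06], [2.81, 150.46], [-146.56, 146.56]. Speed limits (degrees/s): [147.25, 147.25, 180, 180, 180, 180].

## Interface

Orientations are given as [roll, pitch, yaw] about the fixed x, y, z axes, in that order (R = Rz(yaw) Ry(pitch) Rx(roll)).
In Python, from workcell import status, cams, env, finder gives the robot as it stands.
- The arm moves only by the tool apply_moves, never from a script. Its argument "increments" is a list of rows, each a list of 7 numbers: the opening, from -1 (shut) to 1 (fully open), then the shift along the world's x, y, z in m, then the turn, a rotation vector about the world's x, y, z in degrees. In form: [[gripper, x, y, z, ax, ay, az], ...]. A call has 1 to 5 rows; each row shifts and turns the commanded pose from where the row before left it; what a row does not reach is not made up. A row lasts 1/12 s, in which the tool goes at most 41.7 mm and 7.16 degrees, less where a joint would pass 70% of its speed; a pose out of reach is approached as far as the arm can. A call with a gripper value outside its range is refused whole. The fingers move at their own pace and stop on an object; "newtons" is the grip in N (left out, the last holds). Time passes only in rows, so rows that do not move let the fingers close. It gives the time, the measured TCP pose, the force, the opening and the grip force at its end, in the units of the state.
- status.state(): the state, without advancing time (a new reading comes with each control period).
- cams.grab_frame(name): name is "scene" or "top" or "wrist"; returns a dict with "color" (384x512x3 uint8, red, green, blue), "intrinsics" (3x3 intrinsics, pixels), "R" (3x3) and "t" (3): a world point X has camera coordinates R X + t. Camera axes: x right, y down, z forward; pixel columns grow to the right and rows downward; lengths in mm; the calibration is good to about 2 mm. A picture is of the moment at which its call begins. There is no depth.
- env.job_done(): hands the job in; it is judged then, once.
Trained networks look in the newest picture that a camera, given by its name, has taken for a name from the list of things; names that differ only in an ending like _2 or _b are one class to them, and where a whole thing is asked for, a point or a joint stands for the part that bears it (a point fixed in the world has none). Each returns a list of dicts, best first, with "score" (0 to 1); they miss things now and then, are a little off and sometimes report something else, mostly with a low value. They report only what shows in the picture. A call takes as long as a camera call. They do not tell look-alikes from the thing itself.
- finder.boxes_of(query, camera): "rect" ([left, top, width, height] in pixels, round what is visible of it).
- finder.trace(query, camera): "pixels" (384x512 bool, what is visible of it) and "rect" ([left, top, width, height] in pixels, round what is visible of it).
The state is a dict: "time_s": time; "qpos": joint angles; "qvel": joint speeds; "effort": joint torques, N m; "ee_pos": TCP position; "ee_rot": TCP orientation; "force": force on the tool from outside, world axes, zero at the start; "torque": the same for the moment, N m; "gripper_width": finger opening in mm; "gripper_force": force on a finger pad.
Only numpy, scipy, OpenCV 4.12 (cv2) and the standard library are available. Lean on these libraries where they do the work, as an engineer would, in place of code of your own. Each camera call takes 0.05 s, during which the arm holds its last target. There are 200 camera calls.

## Task

The kitchen scale lies upside down so that its batteries can be changed. Take the flat key out of its wooden stand, put its blade in the slot of the round fastener and turn it a full quarter turn anticlockwise to unlock the cover, then slide the cover all the way open so that the batteries lie bare. Finally put the key down gently (do not drop it) off the scale, on the worktop or back in its stand, and leave the jars, bottle and saucer where they stand.

Things in the scene. Friction and masses are not known exactly. Their poses are not given: they have to be found in the camera images.
- scale: Kitchen scale lying upside down, fixed: white shell 110 (x) by 160 (y) mm on a 116 by 166 mm glass platform; shell top 24 mm above the worktop, four black feet 5 mm high near the corners. Origin at the centre of its underside. Its +y axis is the direction in which the battery cover slides open. Rails 6 mm high run along y at x = +-32 mm beside the cover.
- cover (a joint): Grey battery cover, 60 (x) by 70 (y) mm, top face 27.5 mm above the worktop: metres slid open along the scale's +y, 0 shut (its centre at y = -40 mm of the scale), 0.045 all the way open (stop). Friction 1.5 N (2 to 3 N at speed); stays where left. Locked, a cam blocks it (1 mm of give); it is free from 1.1 rad. Can be dragged by the key in the slot, or pushed at its ribs, 3 mm high, near its -y end.
- fastener (a joint): Round aluminium head, 38 mm across, 7 mm proud of the cover (top 34.5 mm above the worktop), moving with the cover: radians turned anticlockwise from above. 0 locked (slot along the scale's y), 1.571 unlocked (stop; slot along the scale's x); starts between 0 and 0.18. Friction 0.06 N m; stays where left. With the cover shut its axis is at x = 0, y = -24 mm of the scale.
- slot (a point): Centre of the floor of the fastener's slot, on its axis, 27.5 mm above the worktop. The slot runs along this point's y axis: 29 mm long, closed at the ends by the rim, 6 mm wide, 7 mm deep. It turns with the fastener and moves with the cover; z is up.
- key: Flat key, 50 g, loose, standing upright in the stand at the start. Origin at the middle of the blade's lower edge; z points up along the key. Blade of steel: 20 mm wide (x), 3 mm thick (y), 18 mm bare (z 0 to 18). Black handle above it: 30 mm wide (x), 12 mm thick (y), z 18 to 62 mm; grip it across its 12 mm thickness, around z = 42 mm.
- key_stand: Wooden block fixed to the worktop, 64 (x) by 40 (y) by 28 (z) mm, origin at the centre of its underside. A slot 24 (x) by 6 (y) mm, 21 mm deep, in the middle of its top takes the key's blade; the handle's shoulder rests on the top, so that the key's origin stands 10 mm above the stand's.
- salt_jar: Bystander: glass jar with a white lid, 45 mm across, 86 mm high; origin at the centre of its underside.
- spice_jar: Bystander: spice jar with a white cap, 47 mm across, 98 mm high; origin at the centre of its underside.
- vanilla_bottle: Bystander: small dark bottle with a black cap, 40 mm across, 102 mm high; origin at the centre of its underside.
- clay_saucer: Bystander: small terracotta saucer lying upside down, 63 mm across, 27 mm high; origin at the centre of its underside.
There are look-alikes about, which are no part of the job. There is more than one size of the key; the job needs the smaller.

How it is judged:
By the outcome, as a careful person would: the job done as asked, in the order asked, and still so for the second after the job is handed in, with the robot touching nothing.
It also fails if it takes over 69 s, if anything falls off the work surface, if the arm or the gripper's body presses on something with over 40 N, if the wrist force passes 120 N, or if a joint passes its speed limit or range.

## Working session

There is one attempt and no reset: what is moved stays moved. The work goes in short steps, Python scripts to look and compute and a tool call to move; the robot and the scene stay as the last step left them, time stands still between calls to the robot, and variables do not carry over. Pictures are saved under pics/ and viewed, at most 10 in all, crops included, and the job is handed in when it is done.

Besides the shell and the picture viewer there is one more tool, called as a command line: name --pt "numbers of a row" for each row, then --argument value for the rest. apply_moves: Moves the arm, as the interface text tells. Its arguments: {"type":"object","properties":{"increments":{"type":"array","items":{"type":"array","items":{"type":"number"}}},"newtons":{"type":"number"}},"required":["increments"]}

```bash
mkdir -p pics; cat > h.py <<'E'
import numpy as np, cv2
from workcell import status, cams, env, finder
def grab(n):
    f=cams.grab_frame(n); return f
def ray(f,px,z):
    K=np.array(f["intrinsics"]);R=np.array(f["R"]);t=np.array(f["t"])
    d=R.T@np.linalg.solve(K,np.array([px[0],px[1],1.])); c=-R.T@t
    return c+d*(z-c[2])/d[2]
def tri(fs,ps):
    A=[];b=[]
    for f,p in zip(fs,ps):
        K=np.array(f["intrinsics"]);R=np.array(f["R"]);t=np.array(f["t"])
        d=R.T@np.linalg.solve(K,np.array([p[0],p[1],1.]));d/=np.linalg.norm(d);c=-R.T@t
        P=np.eye(3)-np.outer(d,d);A.append(P);b.append(P@c)
    A=np.vstack(A);b=np.hstack(b);x=np.linalg.lstsq(A,b,rcond=None)[0]
    return x,np.linalg.norm(A@x-b)
def proj(f,X):
    p=np.array(f["intrinsics"])@(np.array(f["R"])@np.array(X,float)+np.array(f["t"]));return p[:2]/p[2]
def save(n,img): cv2.imwrite("pics/"+n,cv2.cvtColor(img,cv2.COLOR_RGB2BGR))
E
python3 - <<'E'
from h import *
np.set_printoptions(precision=1,suppress=True)
for n in ["scene","top"]:
    f=grab(n); save(n+"0.png",cv2.resize(f["color"],(800,600)))
    print(n,"cam",-np.array(f["R"]).T@f["t"])
    for q in ["scale","cover","fastener","key","key_stand","salt_jar","spice_jar","vanilla_bottle","clay_saucer"]:
        for r in finder.boxes_of(q,n)[:3]:
            x,y,w,h=r["rect"]
            print(q,round(r["score"],2),[round(v) for v in r["rect"]],ray(f,(x+w/2,y+h/2),30)[:2])
E
```

```text
scene cam [-104.5  699.8  561.5]
scale 0.58 [183, 194, 95, 59] [464.3 292.3]
cover 0.87 [222, 202, 48, 20] [476.8 242.2]
fastener 0.6 [231, 206, 15, 14] [485.3 255.8]
key 0.61 [343, 147, 25, 35] [470.  -98.9]
key 0.54 [320, 157, 8, 22] [506.4 -22.6]
key 0.25 [226, 202, 39, 20] [478.8 242.1]
key_stand 0.71 [304, 169, 31, 23] [470.2  28.7]
salt_jar 0.84 [130, 244, 28, 54] [447.2 490.9]
spice_jar 0.58 [280, 175, 31, 52] [442.9 131.2]
clay_saucer 0.72 [235, 177, 24, 17] [555.8 177.8]
top cam [ 403.4  231.9 1057.6]
scale 0.71 [192, 172, 67, 53] [472.4 283.9]
scale 0.17 [133, 143, 21, 20] [584.7 489.9]
cover 0.56 [224, 182, 35, 26] [481.1 244.1]
fastener 0.73 [227, 187, 14, 16] [480.4 263.3]
key 0.58 [360, 198, 24, 17] [456.1 -76.8]
key 0.18 [194, 168, 66, 55] [478.5 280.5]
key_stand 0.61 [322, 182, 25, 28] [479.5  14.4]
salt_jar 0.94 [126, 204, 22, 20] [431.8 500.7]
spice_jar 0.9 [266, 212, 24, 20] [415.1 156.1]
vanilla_bottle 0.65 [130, 143, 22, 18] [585.2 495.2]
vanilla_bottle 0.51 [322, 183, 24, 25] [481.5  16.1]
clay_saucer 0.89 [262, 146, 27, 26] [570.3 160.3]
clay_saucer 0.68 [124, 203, 22, 21] [432.4 504.8]
clay_saucer 0.61 [267, 211, 23, 17] [421.4 153.5]
```

```bash
python3 - <<'E'
import cv2
a=cv2.imread("pics/scene0.png");b=cv2.imread("pics/top0.png")
# crops: scene orig cols 170-400, rows 130-270 ; top orig 180-400,130-240
a=a[int(130*1.5625):int(270*1.5625),int(170*1.5625):int(400*1.5625)]
b=b[int(130*1.5625):int(240*1.5625),int(180*1.5625):int(400*1.5625)]
a=cv2.resize(a,(575,350*575//575));b=cv2.resize(b,(500,250))
a=cv2.resize(cv2.imread("pics/scene0.png")[203:422,266:625],(490,299));b=cv2.resize(cv2.imread("pics/top0.png")[203:375,281:625],(600,300))
cv2.imwrite("pics/c0.png",cv2.vconcat([cv2.copyMakeBorder(a,0,0,0,110,cv2.BORDER_CONSTANT),b]))
E
```

```text
(no output)
```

View pics/c0.png

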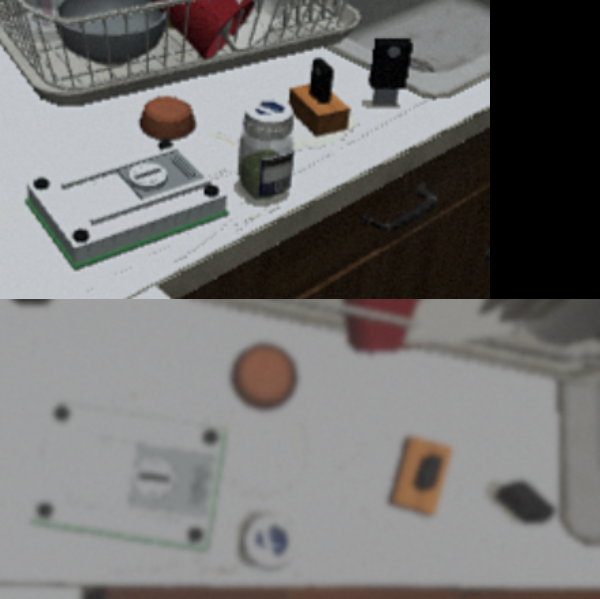

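View pics/top0.png

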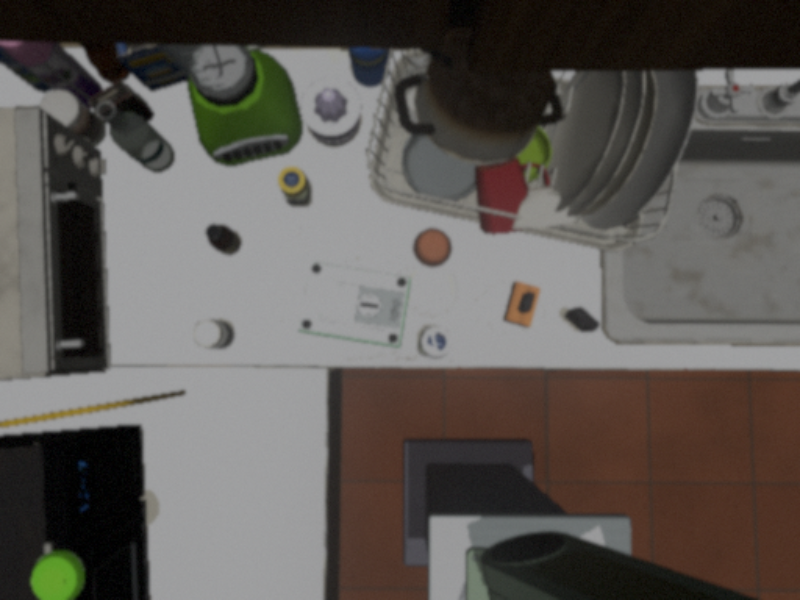

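The scene view shows the small key in the orange stand (crop 320,80), the big look-alike key beyond it (390,65), and the scale with the fastener's slot at (150,172). The top view has the stand at (521,304), the fastener at (369,305), the spice jar at (433,341) and the saucer at (433,246). The ribs face the robot's right, so the cover opens toward about +y.

```bash
python3 - <<'E'
from h import *
np.set_printoptions(precision=2,suppress=True)
s=status.state();print(s["ee_pos"],s["ee_rot"],s["qpos"])
from scipy.spatial.transform import Rotation as Ro
Rt=Ro.from_euler("xyz",s["ee_rot"],degrees=True).as_matrix();print(Rt)
f=grab("wrist");c=-np.array(f["R"]).T@f["t"];print("cam in tool",Rt.T@(c-s["ee_pos"]),"view dir",np.array(f["R"])[2],"K",f["intrinsics"][0])
t=grab("top")
m=finder.trace("key_stand","top")[0]["pixels"].astype(np.uint8)
r=cv2.minAreaRect(cv2.findContours(m,0,2)[0][0]);bp=cv2.boxPoints(r);print("stand",[ray(t,p,28)[:2] for p in bp])
# scale feet from top pic (800x600 px)
for p in [(317,268),(402,282),(306,324),(393,338)]: print("foot",ray(t,np.array(p)/1.5625,29))
E
```

```text
[ 152.16 -554.54  228.01] [179.99   0.    15.34] [-75.8   18.31  89.64  -0.    72.04  -1.15]
[[ 0.96  0.26  0.  ]
 [ 0.26 -0.96 -0.  ]
 [-0.    0.   -1.  ]]
cam in tool [  85.81   -0.49 -156.06] view dir [-0.29 -0.08 -0.95] K [293.57   0.   256.14]
stand [array([452.35, 281.45]), array([511.9 , 273.02]), array([501.78, 203.98]), array([442.31, 212.76])]
foot [538.26 341.05  29.  ]
foot [516.95 205.83  29.  ]
foot [449.14 356.86  29.  ]
foot [428.11 219.52  29.  ]
```

apply_moves --pt "1 0.0195 0.0355 0 0 0 -1.9" --pt "1 0.0195 0.0355 0 0 0 -1.9" --pt "1 0.0195 0.0355 0 0 0 -1.9" --pt "1 0.0195 0.0355 0 0 0 -1.9" --pt "1 0.0195 0.0355 0 0 0 -1.9"

```text
time_s: 1.57
ee_pos: [250.1, -375.3, 228.0]
ee_rot: [180.0, -0.0, 5.7]
force: [-0.0, -0.3, -0.3]
gripper_width: 91.4
gripper_force: 0.0
```

apply_moves --pt "1 0.0195 0.0355 0 0 0 -1.9" --pt "1 0.0195 0.0355 0 0 0 -1.9" --pt "1 0.0195 0.0355 0 0 0 -1.9" --pt "1 0.0195 0.0355 0 0 0 -1.9" --pt "1 0.0195 0.0355 0 0 0 -1.9"

```text
time_s: 1.98
ee_pos: [347.6, -197.7, 228.3]
ee_rot: [180.0, -0.1, -3.8]
force: [1.6, -0.5, -0.3]
gripper_width: 91.4
gripper_force: 0.0
```

apply_moves --pt "1 0.0195 0.0355 0 0 0 -1.9" --pt "1 0.0195 0.0355 0 0 0 -1.9" --pt "1 0.0195 0.0355 0 0 0 -1.9" --pt "1 0.0195 0.0355 0 0 0 -1.9" --pt "1 0.0195 0.0355 0 0 0 -1.9"

```text
time_s: 2.4
ee_pos: [445.2, -20.0, 228.3]
ee_rot: [180.0, -0.1, -13.2]
force: [0.5, -0.7, -1.4]
gripper_width: 90.6
gripper_force: 0.0
```

apply_moves --pt "1 0 0 0 0 0 0" --pt "1 0 0 0 0 0 0"

```text
time_s: 2.57
ee_pos: [445.2, -20.4, 227.8]
ee_rot: [180.0, 0.0, -12.9]
force: [-0.5, -0.3, -0.0]
gripper_width: 91.1
gripper_force: 0.0
```

```bash
python3 - <<'E'
from h import *
import pickle
np.set_printoptions(precision=1,suppress=True)
f=grab("wrist");pickle.dump(f,open("w1.pkl","wb"))
save("w1.png",cv2.resize(f["color"],(800,600)))
for q in ["key","key_stand"]:
    for r in finder.boxes_of(q,"wrist")[:3]: print(q,r["score"],r["rect"])
E
```

```text
key 0.9 [210.9, 135.1, 17.0, 32.0]
key 0.68 [275.5, 141.0, 44.2, 37.2]
key_stand 0.56 [208.0, 116.8, 32.5, 55.6]
```

View pics/w1.png

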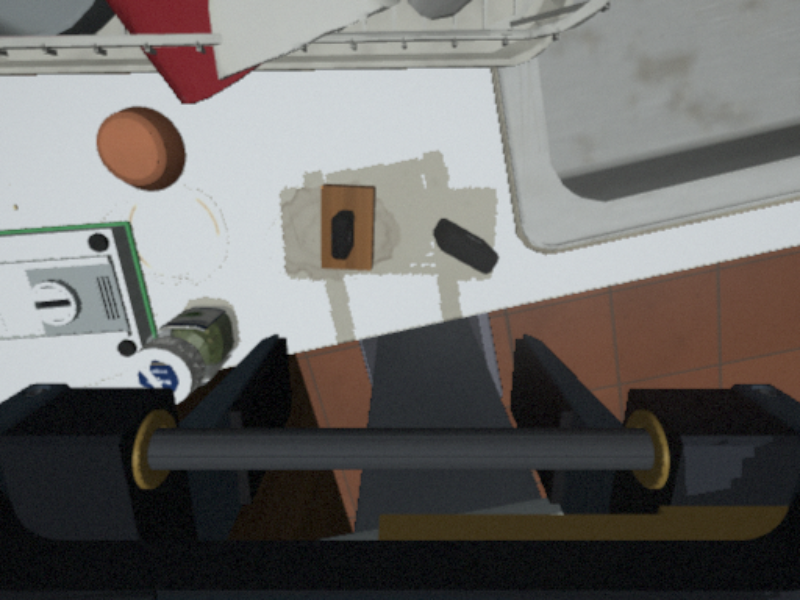

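The wrist view shows the stand upright at (348,227), the small key's handle in it at (342,235), and the look-alike lying at (465,246). The scale and fastener show at left at (55,303), and the spice jar is at (185,355).

apply_moves --pt "1 0.008 0.012 -0.008 0 0 0" --pt "1 0.008 0.012 -0.008 0 0 0" --pt "1 0.008 0.012 -0.008 0 0 0" --pt "1 0 0 0 0 0 0" --pt "1 0 0 0 0 0 0"

```text
time_s: 3.13
ee_pos: [468.1, 12.8, 203.8]
ee_rot: [179.9, 0.1, -13.2]
force: [-0.1, -1.2, 0.7]
gripper_width: 91.3
gripper_force: 0.0
```

```bash
cat > meas.py <<'E'
from h import *
import pickle
np.set_printoptions(precision=1,suppress=True)
def blobs(f,near):
    hsv=cv2.cvtColor(f["color"],cv2.COLOR_RGB2HSV)
    # crop to the neighbourhood of the stand
    u,v=[int(a) for a in near]; W=34
    sub=hsv[v-W:v+W,u-W:u+W]
    wood=((sub[...,1]>110)&(sub[...,2]>60)&(sub[...,0]<22)).astype(np.uint8)
    dark=(sub[...,2]<50).astype(np.uint8)
    out=[]
    for m in (cv2.morphologyEx(wood,cv2.MORPH_CLOSE,np.ones((9,9))),dark):
        n,l,s,c=cv2.connectedComponentsWithStats(m)
        best=max(range(1,n),key=lambda i:s[i,4]-(25*np.hypot(*(c[i]-W))))
        cn=cv2.findContours((l==best).astype(np.uint8),0,1)[0][0]
        r=cv2.minAreaRect(cn); out.append((cv2.boxPoints(r)+[u-W,v-W],s[best,4],cn[:,0]+[u-W,v-W]))
    return out
E
python3 - <<'E'
from meas import *
f1=pickle.load(open("w1.pkl","rb"));f2=grab("wrist");pickle.dump(f2,open("w2.pkl","wb"))
k2=[(r["score"],r["rect"]) for r in finder.boxes_of("key","wrist")[:3]];s2=finder.boxes_of("key_stand","wrist")
print(k2,s2[:2])
p1=np.array([222,146]); X=ray(f1,p1,28); p2=proj(f2,X); print("pred",X,p2)
B1=blobs(f1,p1);B2=blobs(f2,p2)
for nm,a,b in zip(("stand","key"),B1,B2):
    print(nm,a[1],b[1]);print(a[0]);print(b[0])
    ca=a[0].mean(0);cb=b[0].mean(0);print("centre",*tri([f1,f2],[ca,cb]))
    z=28 if nm=="stand" else 72
    for f,x in((f1,a),(f2,b)):
        print([ray(f,p,z)[:2] for p in x[0]])
save("w2c.png",cv2.resize(f2["color"][int(p2[1])-50:int(p2[1])+50,int(p2[0])-60:int(p2[0])+60],(720,600),interpolation=2))
print(p2)
E
```

```text
[(0.91, [243.9, 150.0, 14.4, 34.0]), (0.55, [310.6, 154.6, 54.4, 40.0]), (0.19, [35.5, 186.1, 71.5, 46.7])] [{'rect': [237.9, 133.5, 34.9, 57.3], 'score': 0.97}, {'rect': [40.8, 196.3, 34.2, 25.4], 'score': 0.19}]
pred [486.6  13.2  28. ] [252.6 162. ]
stand 1319 1438
[[206. 119.]
 [238. 119.]
 [238. 171.]
 [206. 171.]]
[[234.2 187.5]
 [236.  133.5]
 [270.  134.6]
 [268.2 188.6]]
centre [487.2  13.6  24.5] 0.2619514531324815
[array([521.5,  23.5]), array([513.1, -13.3]), array([452.2,   1.8]), array([461.1,  40.6])]
[array([461.9,  41.4]), array([522.2,  23.7]), array([512.3, -12.9]), array([451.3,   2.7])]
key 361 349
[[213. 135.]
 [225. 135.]
 [225. 165.]
 [213. 165.]]
[[245.2 183.6]
 [247.1 150.5]
 [257.7 151.1]
 [255.9 184.2]]
centre [485.7  14.4  50.8] 0.018607859652617516
[array([505.1,  13.1]), array([502.3,   0.8]), array([471.3,   9. ]), array([474.2,  21.6])]
[array([475.2,  23.2]), array([507.6,  13.3]), array([504.7,   3.3]), array([472.1,  12.8])]
[252.6 162. ]
```

View pics/w2c.png

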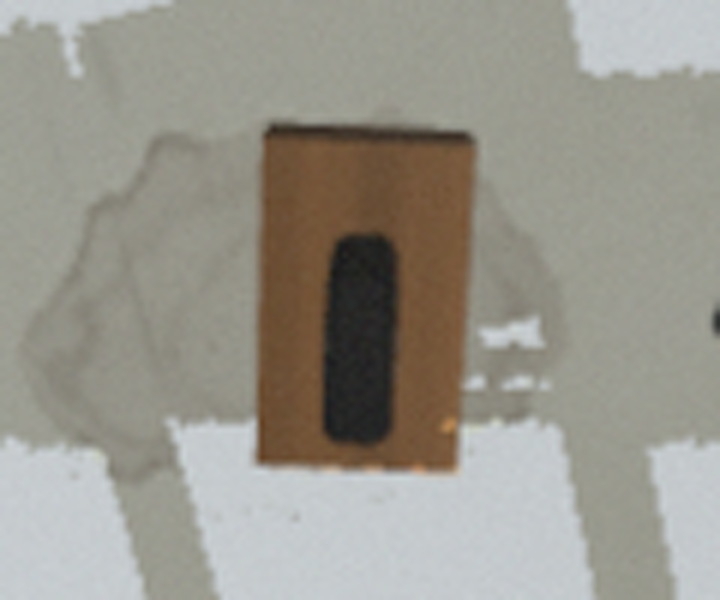

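The crop shows the key's handle centred in the stand, both nearly aligned with the tool. The two views put the key at (486,14), yaw about -16°. The handle's mid-height measures 51 mm, which fits the given sizes, so I'll descend.

apply_moves --pt "0 0.006 0.001 -0.025 0 0 -1.2" --pt "0 0.006 0 -0.03 0 0 -1.2" --pt "0 0.006 0 -0.03 0 0 0" --pt "0 0 0 -0.025 0 0 0" --pt "0 0 0 0 0 0 0"

```text
time_s: 3.7
ee_pos: [483.2, 14.2, 90.3]
ee_rot: [179.8, 0.5, -15.6]
force: [-0.6, -1.3, 0.0]
gripper_width: 60.9
gripper_force: 0.0
```

```bash
python3 - <<'E'
from meas import *
s=status.state();print(s["ee_pos"],s["ee_rot"],s["gripper_width"])
f2=pickle.load(open("w2.pkl","rb"));f=grab("wrist")
p=proj(f,[486,14,60]);print("pred",p)
for r in finder.boxes_of("key","wrist")[:2]: print(r)
x,y,w,h=finder.boxes_of("key","wrist")[0]["rect"]
print(tri([f2,f],[(251.1,167),(x+w/2,y+h/2)]))
save("w3.png",f["color"])
E
```

```text
[483.2  14.2  90.3] [179.8   0.5 -15.6] 60.910332580727754
pred [256.5 225.8]
{'rect': [341.6, 192.6, 90.0, 58.6], 'score': 0.94}
{'rect': [247.3, 192.0, 19.6, 59.3], 'score': 0.65}
(array([536. ,  -7.7, 217.6]), np.float64(25.519799628072573))
```

View pics/w3.png

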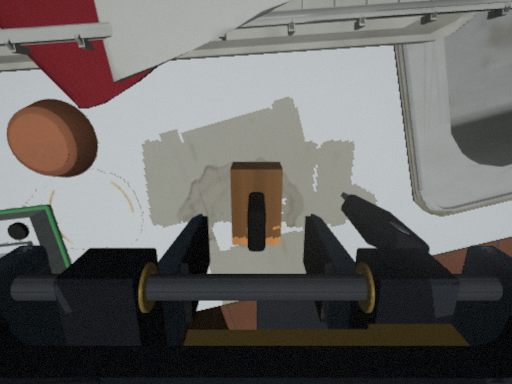

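```bash
python3 - <<'E'
from meas import *
f1=pickle.load(open("w1.pkl","rb"));f2=pickle.load(open("w2.pkl","rb"));f=grab("wrist")
print(tri([f1,f2],[(319.7,178.2),(365,194.6)]),tri([f2,f],[(365,194.6),(431.6,251.2)]))
print(tri([f2,f],[(365-3,194.6-12),(431.6-3,251.2-20)]))
# key centre with refined height: handle top outline lower edge
for z in (30,50,72): print(z,ray(f,(257,222),z))
E
```

```text
(array([442.5, -86.2,  94.2]), np.float64(3.171835637121079)) (array([ 431.1, -101.3,   57.1]), np.float64(4.337845677226991))
(array([ 444.9, -101.7,   53.6]), np.float64(6.01732929261026))
30 [478.8  17.2  30. ]
50 [487.   14.9  50. ]
72 [496.   12.5  72. ]
```

apply_moves --pt "-0.2 0.0015 0 -0.012 0 0 0" --pt "-0.2 0.0015 0 -0.012 0 0 0" --pt "-0.2 0 0 -0.008 0 0 0"

```text
time_s: 4.15
ee_pos: [491.0, 14.9, 63.3]
ee_rot: [-179.9, -0.2, -15.6]
force: [-0.2, -0.2, -0.6]
gripper_width: 36.7
gripper_force: 0.0
```

apply_moves --pt "-0.2 0 0 -0.007 0 0 0" --pt "-0.2 0 0 -0.004 0 0 0" --pt "-0.2 0 0 0 0 0 0"

```text
time_s: 4.4
ee_pos: [489.4, 15.0, 50.8]
ee_rot: [180.0, 0.0, -15.6]
force: [0.6, -0.8, 0.4]
gripper_width: 36.3
gripper_force: 0.0
```

apply_moves --pt "-0.2 -0.003 -0.0005 -0.0035 0 0 -0.3" --pt "-0.2 0 0 0 0 0 0" --pt "-1 0 0 0 0 0 0" --pt "-1 0 0 0 0 0 0" --pt "-1 0 0 0 0 0 0" --newtons 40

```text
time_s: 4.82
ee_pos: [486.9, 14.5, 47.7]
ee_rot: [-180.0, -0.0, -15.9]
force: [-0.2, 0.0, 0.0]
gripper_width: 19.3
gripper_force: 0.0
```

apply_moves --pt "-1 0 0 0 0 0 0" --pt "-1 0 0 0 0 0 0" --pt "-1 0 0 0 0 0 0"

```text
time_s: 5.07
ee_pos: [486.8, 14.4, 47.7]
ee_rot: [180.0, -0.0, -15.9]
force: [0.6, -0.7, 1.4]
gripper_width: 11.8
gripper_force: 40.0
```

apply_moves --pt "-1 0 0 0.01 0 0 0" --pt "-1 0 0 0.02 0 0 0" --pt "-1 0 0 0.035 0 0 0" --pt "-1 0 0 0.035 0 0 0" --pt "-1 0 0 0.035 0 0 0"

```text
time_s: 5.48
ee_pos: [486.1, 14.5, 183.6]
ee_rot: [180.0, 0.1, -15.9]
force: [1.3, -0.5, -0.5]
gripper_width: 12.0
gripper_force: 40.0
```

apply_moves --pt "-1 0 0.038 0.003 0 0 0" --pt "-1 0 0.038 0.003 0 0 0" --pt "-1 0 0.038 0 0 0 0" --pt "-1 0 0.038 0 0 0 0" --pt "-1 0 0.038 0 0 0 0"

```text
time_s: 5.9
ee_pos: [486.2, 206.1, 188.6]
ee_rot: [-180.0, -0.0, -15.9]
force: [0.5, -0.9, -0.1]
gripper_width: 11.7
gripper_force: 40.0
```

apply_moves --pt "-1 -0.005 0.015 0 0 0 0" --pt "-1 0 0 0 0 0 0" --pt "-1 0 0 0 0 0 0"

```text
time_s: 6.15
ee_pos: [481.2, 219.8, 188.1]
ee_rot: [179.9, 0.0, -15.7]
force: [-0.3, 0.4, -0.6]
gripper_width: 11.7
gripper_force: 40.0
```

```bash
python3 - <<'E'
from meas import *
f=grab("wrist");pickle.dump(f,open("w4.pkl","wb"));print(status.state()["ee_pos"])
for q in ["fastener","cover","slot"]:
    for r in finder.boxes_of(q,"wrist")[:2]: print(q,round(r["score"],2),np.array(r["rect"]))
save("w4.png",f["color"])
E
```

```text
[481.4 219.  188.2]
fastener 0.74 [205.5 173.9  37.8  34.1]
cover 0.96 [203.6 161.7  69.8  49. ]
slot 0.63 [208.  173.3  31.1  32.4]
```

apply_moves --pt "-1 -0.014 0.016 0 0 0 0" --pt "-1 -0.014 0.016 0 0 0 0" --pt "-1 -0.014 0.016 0 0 0 0" --pt "-1 0 0 0 0 0 0" --pt "-1 0 0 0 0 0 0"

```text
time_s: 6.77
ee_pos: [439.7, 267.0, 188.6]
ee_rot: [180.0, -0.0, -15.8]
force: [-0.0, -0.3, -0.3]
gripper_width: 12.1
gripper_force: 40.0
```

```bash
python3 - <<'E'
from meas import *
f=grab("wrist");pickle.dump(f,open("w5.pkl","wb"));print(status.state()["ee_pos"])
for q in ["fastener","cover","slot"]:
    for r in finder.boxes_of(q,"wrist")[:2]: print(q,round(r["score"],2),np.array(r["rect"]))
a=pickle.load(open("w4.pkl","rb"))["color"]
save("w45.png",cv2.hconcat([a[60:330,100:500],f["color"][60:330,100:500]]))
E
```

```text
[440.1 266.7 188.6]
fastener 0.59 [236.4 122.8  37.8  38.3]
cover 0.81 [231.6 107.9  77.3  60. ]
cover 0.65 [148.2  77.6 162.9 123.7]
slot 0.71 [236.9 125.   35.8  36.1]
```

View pics/w45.png

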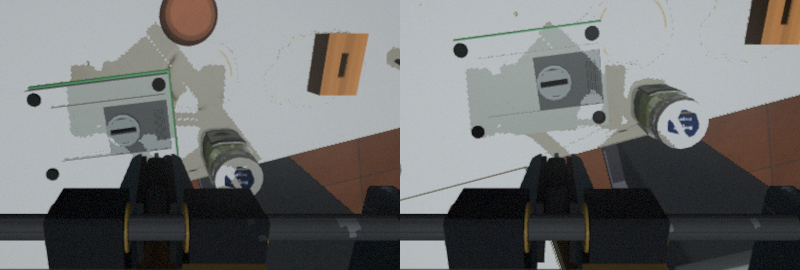

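Left crop: fastener at frame pixel (225,190). Right crop: fastener at (254,142), its dark slot bar nearly horizontal, and four feet visible. The key has left the stand at top right, whose slot is now empty.

```bash
cat > slot.py <<'E'
from meas import *
def bar(f,c,W=11,save_as=None):
    g=cv2.cvtColor(f["color"],cv2.COLOR_RGB2GRAY).astype(np.float32)
    u,v=c;sub=g[v-W:v+W+1,u-W:u+W+1]
    m=(sub<0.5*np.median(sub)).astype(np.uint8)
    n,l,s,cc=cv2.connectedComponentsWithStats(m)
    i=1+np.argmin(np.hypot(*(cc[1:]-W).T)-0.1*s[1:,4]); 
    w=np.where(l==i,np.median(sub)-sub,0);yy,xx=np.mgrid[v-W:v+W+1,u-W:u+W+1]
    mu=np.array([(w*xx).sum(),(w*yy).sum()])/w.sum()
    C=np.cov(np.stack([xx.ravel(),yy.ravel()]),aweights=w.ravel().clip(0))
    e,V=np.linalg.eigh(C);d=V[:,1];L=np.sqrt(e[1]*12)
    return mu,d,L,s[i]
E
python3 - <<'E'
from slot import *
fs=[pickle.load(open("w%d.pkl"%i,"rb")) for i in(4,5)]
mus=[]
for f,c in zip(fs,[(225,190),(254,142)]):
    mu,d,L,s=bar(f,c);mus.append(mu)
    for z in (27.5,34.5):
        a=ray(f,mu-d*L/2,z);b=ray(f,mu+d*L/2,z);print(mu,s,z,(a+b)[:2]/2,np.linalg.norm(b-a),np.degrees(np.arctan2(*(b-a)[1::-1]))%180)
print(tri(fs,mus))
# feet in w5
f=fs[1];P=[]
g=cv2.cvtColor(f["color"],cv2.COLOR_RGB2GRAY)
for c in [(160,110),(291,93),(178,192),(299,178)]:
    w=(60-g[c[1]-8:c[1]+9,c[0]-8:c[0]+9].astype(float)).clip(0);yy,xx=np.mgrid[-8:9,-8:9]
    p=(c[0]+(w*xx).sum()/w.sum(),c[1]+(w*yy).sum()/w.sum());P.append(ray(f,p,27)[:2]);print(p,P[-1])
P=np.array(P);print("centre",P.mean(0),"yaw",[np.degrees(np.arctan2(*(a-b)[::-1]))-90 for a,b in((P[0],P[1]),(P[2],P[3]))],[np.degrees(np.arctan2(*(a-b)[::-1])) for a,b in((P[0],P[2]),(P[1],P[3]))])
E
```

```text
[224.1 190.2] [ 0  8 22  7 88] 27.5 [480.4 258.3] 24.82450496466025 82.55600321786022
[224.1 190.2] [ 0  8 22  7 88] 34.5 [482.3 256.9] 24.275681169311497 82.55600321786028
[254.1 142.6] [  0   8  23   8 104] 27.5 [481.2 258.3] 25.10388735860975 83.4837682599987
[254.1 142.6] [  0   8  23   8 104] 34.5 [482.1 258. ] 24.55002593071195 83.48376825999863
(array([481.3, 257.9,  30.1]), np.float64(0.38395406240689045))
(np.float64(160.1034587378641), np.float64(109.91292475728156)) [540.5 343.2]
(np.float64(291.27865961199296), np.float64(93.11816578483246)) [519.3 207.7]
(np.float64(177.46997635933806), np.float64(191.3534278959811)) [452.  356.9]
(np.float64(298.81476510067114), np.float64(177.26778523489932)) [430.5 220.8]
centre [485.6 282.1] yaw [np.float64(-8.896053462706206), np.float64(-8.998077876172019)] [np.float64(-8.772743196345424), np.float64(-8.432778990829956)]
```

Two views agree: the fastener axis is at (481.5,258), about 30 mm high, the slot points at 83° in the world, and the scale's yaw is -8.9°. Next I rotate the tool to 83° above it.

apply_moves --pt "-1 0.0028 -0.0006 -0.004 0 0 6.6" --pt "-1 0.0028 -0.0006 -0.004 0 0 6.6" --pt "-1 0.0028 -0.0006 -0.004 0 0 6.6" --pt "-1 0.0028 -0.0006 -0.004 0 0 6.6" --pt "-1 0.0028 -0.0006 -0.004 0 0 6.6"

```text
time_s: 7.38
ee_pos: [454.4, 263.7, 168.2]
ee_rot: [180.0, -0.0, 17.4]
force: [0.5, 0.1, -0.4]
gripper_width: 11.8
gripper_force: 40.0
```

apply_moves --pt "-1 0.0028 -0.0006 -0.004 0 0 6.6" --pt "-1 0.0028 -0.0006 -0.004 0 0 6.6" --pt "-1 0.0028 -0.0006 -0.004 0 0 6.6" --pt "-1 0.0028 -0.0006 -0.004 0 0 6.6" --pt "-1 0.0028 -0.0006 -0.004 0 0 6.6"

```text
time_s: 7.8
ee_pos: [468.4, 260.7, 148.2]
ee_rot: [180.0, 0.0, 50.4]
force: [-0.1, 0.2, -0.5]
gripper_width: 11.9
gripper_force: 40.0
```

apply_moves --pt "-1 0.0028 -0.0006 -0.006 0 0 6.6" --pt "-1 0.0028 -0.0006 -0.006 0 0 6.6" --pt "-1 0.0028 -0.0006 -0.006 0 0 6.6" --pt "-1 0.0028 -0.0006 -0.006 0 0 6.6" --pt "-1 0.0028 -0.0006 -0.006 0 0 6.6"

```text
time_s: 8.22
ee_pos: [482.4, 257.7, 118.1]
ee_rot: [180.0, 0.0, 83.4]
force: [0.1, -0.1, -0.4]
gripper_width: 12.1
gripper_force: 40.0
```

apply_moves --pt "-1 0 0 -0.01 0 0 0" --pt "-1 0 0 -0.01 0 0 0" --pt "-1 0 0 0 0 0 0" --pt "-1 0 0 0 0 0 0"

```text
time_s: 8.55
ee_pos: [481.1, 258.0, 97.6]
ee_rot: [-179.9, 0.1, 83.0]
force: [0.7, -0.6, -0.6]
gripper_width: 11.7
gripper_force: 40.0
```

apply_moves --pt "-1 0 0 -0.01 0 0 0" --pt "-1 0 0 -0.01 0 0 0" --pt "-1 0 0 0 0 0 0" --pt "-1 0 0 0 0 0 0"

```text
time_s: 8.88
ee_pos: [481.0, 258.3, 77.6]
ee_rot: [-179.9, 0.1, 83.1]
force: [-0.8, 0.3, -0.7]
gripper_width: 12.0
gripper_force: 40.0
```

```bash
python3 - <<'E'
from slot import *
f=grab("wrist");s=status.state();print(s["ee_pos"],s["ee_rot"])
print("tip",proj(f,[s["ee_pos"][0],s["ee_pos"][1],40]),"slot",proj(f,[481.6,258.1,27.5]))
t=grab("scene")
print(proj(t,[s["ee_pos"][0],s["ee_pos"][1],40]))
p=proj(f,[481.5,258,40]);u,v=[int(a) for a in p];q=[int(a) for a in proj(t,[481.5,258,50])]
a=cv2.resize(f["color"][max(0,v-60):v+60,u-80:u+80],(480,360));b=cv2.resize(t["color"][q[1]-36:q[1]+36,q[0]-32:q[0]+32],(320,360))
save("w6.png",cv2.hconcat([a,b]));print(u,v,q)
E
```

```text
[481.5 258.5  78.2] [-180.     0.    83.1]
tip [255.8 225.2] slot [256. 219.]
[238.7 209.9]
255 225 [238, 205]
```

View pics/w6.png

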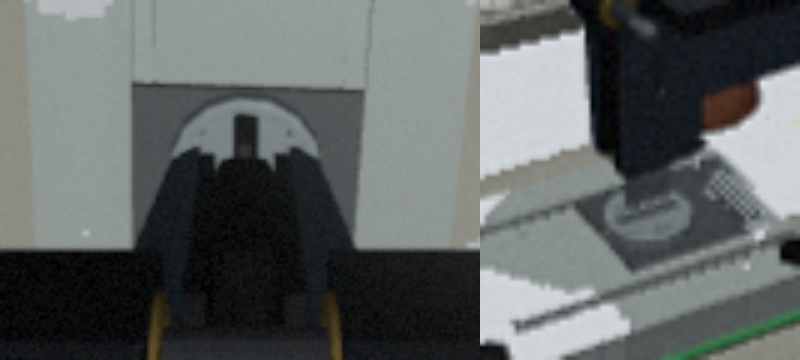

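The wrist crop shows the slot at (246,135) directly ahead of the blade between the fingers. The scene crop shows the blade hovering in line over the slot. I'll insert it in small steps and watch the force.

apply_moves --pt "-1 0 0 -0.003 0 0 0" --pt "-1 0 0 -0.003 0 0 0" --pt "-1 0 0 0 0 0 0"

```text
time_s: 9.23
ee_pos: [481.3, 258.3, 72.0]
ee_rot: [-180.0, 0.0, 83.1]
force: [-0.0, 0.2, -0.5]
gripper_width: 12.2
gripper_force: 40.0
```

apply_moves --pt "-1 0 0 -0.003 0 0 0" --pt "-1 0 0 -0.002 0 0 0" --pt "-1 0 0 0 0 0 0"

```text
time_s: 9.48
ee_pos: [481.4, 258.3, 67.0]
ee_rot: [-180.0, 0.0, 83.1]
force: [0.1, -0.8, -0.6]
gripper_width: 11.6
gripper_force: 40.0
```

apply_moves --pt "-1 0 0 0 0 0 5" --pt "-1 0 0 0 0 0 5" --pt "-1 0 0 0 0 0 5" --pt "-1 0 0 0 0 0 5" --pt "-1 0 0 0 0 0 5"

```text
time_s: 9.9
ee_pos: [481.0, 258.3, 67.3]
ee_rot: [-179.9, -0.0, 108.4]
force: [-1.1, -0.3, -0.3]
gripper_width: 11.9
gripper_force: 40.0
```

apply_moves --pt "-1 0 0 0 0 0 5" --pt "-1 0 0 0 0 0 5" --pt "-1 0 0 0 0 0 5" --pt "-1 0 0 0 0 0 5" --pt "-1 0 0 0 0 0 5"

```text
time_s: 10.32
ee_pos: [480.9, 258.2, 67.3]
ee_rot: [-179.9, -0.0, 133.4]
force: [-1.4, -1.3, -0.6]
gripper_width: 11.9
gripper_force: 40.0
```

apply_moves --pt "-1 0 0 0 0 0 5" --pt "-1 0 0 0 0 0 5" --pt "-1 0 0 0 0 0 5" --pt "-1 0 0 0 0 0 5" --pt "-1 0 0 0 0 0 5"

```text
time_s: 10.73
ee_pos: [480.8, 258.1, 67.3]
ee_rot: [-179.9, -0.1, 158.4]
force: [-1.4, -1.0, 0.1]
gripper_width: 11.9
gripper_force: 40.0
```

apply_moves --pt "-1 0 0 0 0 0 5" --pt "-1 0 0 0 0 0 5" --pt "-1 0 0 0 0 0 3" --pt "-1 0 0 0 0 0 0"

```text
time_s: 11.07
ee_pos: [480.9, 258.0, 67.3]
ee_rot: [-179.9, -0.1, 171.2]
force: [-1.8, -1.6, -0.3]
gripper_width: 11.7
gripper_force: 40.0
```

```bash
python3 - <<'E'
from slot import *
s=status.state();print(s["ee_pos"],s["ee_rot"],s["force"],s["torque"])
E
```

```text
[480.9 258.   67.3] [-179.9   -0.1  171.2] [-1.8 -1.6 -0.3] [-0.2  0.2 -0. ]
```

apply_moves --pt "-1 0 0 0 0 0 3" --pt "-1 0 0 0 0 0 3" --pt "-1 0 0 0 0 0 2" --pt "-1 0 0 0 0 0 0"

```text
time_s: 11.4
ee_pos: [480.9, 258.0, 67.3]
ee_rot: [-179.9, -0.1, 179.1]
force: [-1.7, -1.2, 0.1]
gripper_width: 11.7
gripper_force: 40.0
```

```bash
python3 - <<'E'
from slot import *
np.set_printoptions(precision=3)
s=status.state();print(s["ee_pos"],s["ee_rot"],s["force"],np.array(s["torque"]))
E
```

```text
[480.942 258.004  67.281] [-179.948   -0.093  179.088] [-1.731 -1.171  0.089] [-0.225  0.258 -0.076]
```

apply_moves --pt "-1 0 0 0 0 0 1.5" --pt "-1 0 0 0 0 0 1" --pt "-1 0 0 0 0 0 0" --pt "-1 0 0 0 0 0 0"

```text
time_s: 11.73
ee_pos: [481.0, 258.3, 67.3]
ee_rot: [-180.0, -0.1, -178.4]
force: [-2.6, -0.4, -0.4]
gripper_width: 12.0
gripper_force: 40.0
```

```bash
python3 - <<'E'
from slot import *
np.set_printoptions(precision=3)
s=status.state();print(s["ee_pos"],s["ee_rot"],s["force"],np.array(s["torque"]))
E
```

```text
[481.023 258.26   67.272] [-179.978   -0.083 -178.433] [-2.629 -0.383 -0.367] [-0.187  0.366 -0.045]
```

apply_moves --pt "-1 0 0 0 0 0 2" --pt "-1 0 0 0 0 0 0" --pt "-1 0 0 0 0 0 0"

```text
time_s: 11.98
ee_pos: [481.1, 258.4, 67.3]
ee_rot: [-180.0, -0.1, -176.4]
force: [-3.4, -0.9, -0.7]
gripper_width: 12.1
gripper_force: 40.0
```

```bash
python3 - <<'E'
from slot import *
np.set_printoptions(precision=3)
s=status.state();print(s["ee_pos"],s["ee_rot"],s["force"],np.array(s["torque"]))
E
```

```text
[481.082 258.351  67.297] [-179.99    -0.075 -176.449] [-3.381 -0.949 -0.747] [-0.126  0.564 -0.143]
```

apply_moves --pt "-1 0 0 0 0 0 2" --pt "-1 0 0 0 0 0 0" --pt "-1 0 0 0 0 0 0"

```text
time_s: 12.23
ee_pos: [481.1, 258.4, 67.3]
ee_rot: [-180.0, -0.1, -174.5]
force: [-3.7, -0.6, -0.0]
gripper_width: 12.1
gripper_force: 40.0
```

```bash
python3 - <<'E'
from slot import *
np.set_printoptions(precision=3)
s=status.state();print(s["ee_pos"],s["ee_rot"],s["force"],np.array(s["torque"]))
f=grab("scene");save("s7.png",cv2.resize(f["color"][180:250,200:280],(640,560),interpolation=2))
E
```

```text
[481.065 258.379  67.287] [-179.998   -0.079 -174.467] [-3.687 -0.618 -0.029] [-0.087  0.692 -0.171]
```

View pics/s7.png

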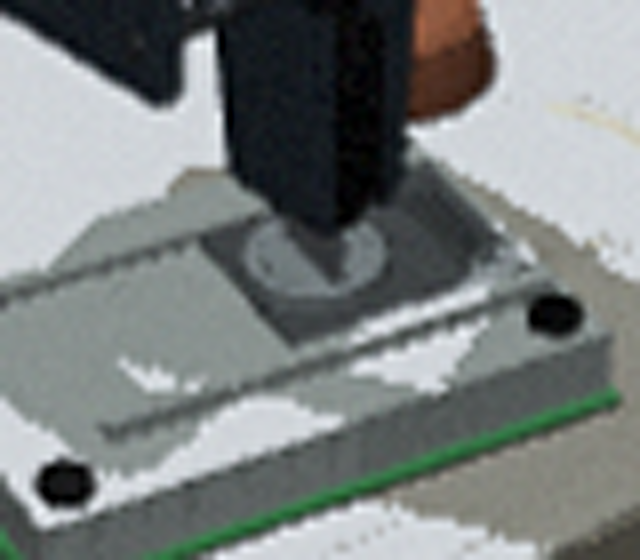

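The blade is in the slot, now across the cover along the scale's x (about (335,255)). The torque has risen to 0.17 N m, well past friction, so the fastener is at its stop. I'll ease the twist off and drag the cover.

apply_moves --pt "-1 0 0 0 0 0 -5" --pt "-1 0 0 0 0 0 -5" --pt "-1 0 0 0 0 0 -2" --pt "-1 0 0 0 0 0 0"

```text
time_s: 12.62
ee_pos: [483.5, 259.2, 68.0]
ee_rot: [179.9, 0.2, 173.6]
force: [-0.1, -0.5, -0.2]
gripper_width: 12.0
gripper_force: 40.0
```

apply_moves --pt "-1 0.0006 0.004 0 0 0 0" --pt "-1 0.0006 0.004 0 0 0 0" --pt "-1 0.0006 0.004 0 0 0 0" --pt "-1 0.0006 0.004 0 0 0 0" --pt "-1 0.0006 0.004 0 0 0 0"

```text
time_s: 13.03
ee_pos: [485.0, 278.9, 67.5]
ee_rot: [180.0, 0.0, 173.7]
force: [0.8, -3.6, -0.1]
gripper_width: 12.1
gripper_force: 40.0
```

apply_moves --pt "-1 0.0006 0.004 0 0 0 0" --pt "-1 0.0006 0.004 0 0 0 0" --pt "-1 0.0006 0.004 0 0 0 0" --pt "-1 0.0006 0.004 0 0 0 0" --pt "-1 0.0006 0.004 0 0 0 0"

```text
time_s: 13.45
ee_pos: [487.7, 298.9, 67.4]
ee_rot: [180.0, 0.0, 173.7]
force: [0.6, -1.9, 0.2]
gripper_width: 11.7
gripper_force: 40.0
```

apply_moves --pt "-1 0.0006 0.004 0 0 0 0" --pt "-1 0 0 0 0 0 0"

```text
time_s: 13.62
ee_pos: [488.3, 303.5, 67.4]
ee_rot: [180.0, -0.0, 173.7]
force: [-1.1, -0.5, -1.3]
gripper_width: 11.8
gripper_force: 40.0
```

apply_moves --pt "-1 0.0003 0.0015 0 0 0 0" --pt "-1 0.0002 0.001 0 0 0 0" --pt "-1 0 0 0 0 0 0"

```text
time_s: 13.87
ee_pos: [488.2, 303.9, 67.3]
ee_rot: [-179.9, -0.1, 173.7]
force: [0.6, -5.4, 0.7]
gripper_width: 11.8
gripper_force: 40.0
```

apply_moves --pt "-1 0.0002 0.001 0 0 0 0" --pt "-1 0 0.001 0 0 0 0" --pt "-1 0 0 0 0 0 0"

```text
time_s: 14.12
ee_pos: [488.2, 304.2, 67.3]
ee_rot: [-179.7, -0.1, 173.7]
force: [0.9, -10.3, 2.2]
gripper_width: 11.9
gripper_force: 40.0
```

The force has climbed to 10 N with no further travel, so the cover is at its stop. I'll relax, lift straight out and check.

apply_moves --pt "-1 -0.0005 -0.0025 0 0 0 0" --pt "-1 0 -0.002 0 0 0 0" --pt "-1 0 0 0 0 0 0"

```text
time_s: 14.37
ee_pos: [488.5, 302.8, 67.6]
ee_rot: [179.9, 0.0, 173.6]
force: [0.5, -0.1, -0.1]
gripper_width: 11.8
gripper_force: 40.0
```

apply_moves --pt "-1 0 0 0.004 0 0 0" --pt "-1 0 0 0.01 0 0 0" --pt "-1 0 0 0.03 0 0 0" --pt "-1 0 0 0.035 0 0 0" --pt "-1 0 0 0.035 0 0 0"

```text
time_s: 14.78
ee_pos: [488.1, 302.7, 183.3]
ee_rot: [180.0, -0.0, 173.7]
force: [0.9, 0.5, 0.1]
gripper_width: 11.9
gripper_force: 40.0
```

apply_moves --pt "-1 0 -0.03 0 0 0 -7" --pt "-1 0 -0.03 0 0 0 -7" --pt "-1 0 -0.03 0 0 0 -7" --pt "-1 0 -0.03 0 0 0 -7" --pt "-1 0 -0.03 0 0 0 -7"

```text
time_s: 15.2
ee_pos: [488.5, 151.7, 182.7]
ee_rot: [179.9, 0.0, 138.3]
force: [0.9, -0.9, -0.1]
gripper_width: 11.9
gripper_force: 40.0
```

apply_moves --pt "-1 0 -0.03 0 0 0 -7" --pt "-1 0 -0.03 0 0 0 -7" --pt "-1 0 -0.02 0 0 0 -7" --pt "-1 0 0 0 0 0 -7" --pt "-1 0 0 0 0 0 -7"

```text
time_s: 15.62
ee_pos: [488.8, 71.6, 182.7]
ee_rot: [179.9, -0.0, 103.2]
force: [0.6, 0.0, -0.2]
gripper_width: 11.9
gripper_force: 40.0
```

```bash
python3 - <<'E'
from slot import *
t=grab("top");f=grab("scene")
a=cv2.resize(t["color"][165:230,185:265],(400,325),interpolation=2);b=cv2.resize(f["color"][185:255,180:280],(400,325),interpolation=2)
save("s8.png",cv2.hconcat([a,b]))
for q in ["cover","fastener"]:
    for n,c in(("top",t),("scene",f)):
        for r in finder.boxes_of(q,n)[:1]:
            x,y,w,h=r["rect"];print(q,n,r["score"],ray(c,(x+w/2,y+h/2),32))
E
```

```text
cover top 0.87 [486.8 283.6  32. ]
cover scene 0.78 [477.  291.2  32. ]
fastener top 0.65 [484.  299.7  32. ]
fastener scene 0.7 [493.  298.8  32. ]
```

View pics/s8.png

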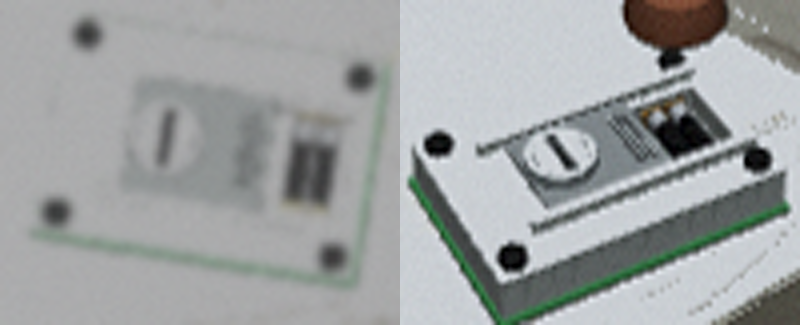

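Both views show the cover fully open with the batteries bare at (310,170), and the slot across the scale at (167,138). Now the key goes back to the stand at the pose where I grasped it.

apply_moves --pt "-1 0 -0.01 0 0 0 -7" --pt "-1 0 -0.01 0 0 0 -7" --pt "-1 0 -0.01 0 0 0 -7" --pt "-1 0 -0.01 0 0 0 -7" --pt "-1 0 -0.01 0 0 0 -7"

```text
time_s: 16.33
ee_pos: [488.4, 22.5, 181.5]
ee_rot: [180.0, -0.0, 68.4]
force: [0.5, -0.9, -0.4]
gripper_width: 11.8
gripper_force: 40.0
```

apply_moves --pt "-1 -0.002 -0.007 0 0 0 -7" --pt "-1 0 0 0 0 0 -7" --pt "-1 0 0 0 0 0 -7" --pt "-1 0 0 0 0 0 -7" --pt "-1 0 0 0 0 0 -7"

```text
time_s: 16.75
ee_pos: [486.5, 15.8, 181.5]
ee_rot: [-180.0, -0.0, 33.4]
force: [0.9, 0.1, -0.8]
gripper_width: 11.6
gripper_force: 40.0
```

apply_moves --pt "-1 0 0 -0.02 0 0 -7" --pt "-1 0 0 -0.02 0 0 -7" --pt "-1 0 0 -0.02 0 0 -7" --pt "-1 0 0 -0.02 0 0 -7" --pt "-1 0 0 -0.02 0 0 -7"

```text
time_s: 17.17
ee_pos: [486.6, 15.9, 80.8]
ee_rot: [180.0, -0.0, -1.6]
force: [0.1, -0.0, -0.2]
gripper_width: 11.7
gripper_force: 40.0
```

apply_moves --pt "-1 0 0 0 0 0 -7" --pt "-1 0 0 0 0 0 -7" --pt "-1 0 0 0 0 0 0" --pt "-1 0 0 0 0 0 0"

```text
time_s: 17.5
ee_pos: [486.7, 15.8, 81.6]
ee_rot: [180.0, -0.0, -15.1]
force: [-0.3, -0.4, -0.5]
gripper_width: 11.8
gripper_force: 40.0
```

```bash
python3 - <<'E'
from slot import *
s=status.state();print(s["ee_pos"],s["ee_rot"])
for n in("scene","top"):
    f=grab(n);p=proj(f,[488.5,302.6,34]);mu,d,L,b=bar(f,(int(round(p[0])),int(round(p[1]))),6)
    a=ray(f,mu-d*L/2,34);c=ray(f,mu+d*L/2,34);print(n,b,(a+c)/2,np.degrees(np.arctan2(*(c-a)[1::-1]))%180)
E
```

```text
[486.7  15.8  81.6] [180.   -0.  -15.1]
scene [ 4  2  7  7 16] [490.7 299.7  34. ] 171.13028587467673Traceback (most recent call last):
  File "<stdin>", line 4, in <module>
  File "slot.py", line 7, in bar
    i=1+np.argmin(np.hypot(*(cc[1:]-W).T)-0.1*s[1:,4]);
        ~~~~~~~~~^^^^^^^^^^^^^^^^^^^^^^^^^^^^^^^^^^^^^
    return _wrapfunc(a, 'argmin', axis=axis, out=out, **kwds)
    return bound(*args, **kwds)
ValueError: attempt to get argmin of an empty sequence
```

The slot now lies at 171.1°, a full quarter turn. Next I correct to the grasp pose and lower gently.

apply_moves --pt "-1 0 -0.0014 -0.004 0 0 -0.8" --pt "-1 0 0 -0.004 0 0 0" --pt "-1 0 0 -0.003 0 0 0" --pt "-1 0 0 0 0 0 0"

```text
time_s: 17.93
ee_pos: [485.8, 14.0, 69.7]
ee_rot: [180.0, 0.1, -16.1]
force: [-1.2, -0.2, -1.5]
gripper_width: 11.5
gripper_force: 40.0
```

apply_moves --pt "-1 0 0 -0.004 0 0 0" --pt "-1 0 0 -0.003 0 0 0" --pt "-1 0 0 -0.002 0 0 0" --pt "-1 0 0 0 0 0 0"

```text
time_s: 18.27
ee_pos: [486.1, 14.1, 61.0]
ee_rot: [180.0, 0.1, -16.1]
force: [-0.6, -0.5, 0.1]
gripper_width: 12.1
gripper_force: 40.0
```

Tip is about 5 mm into the stand's slot with no force. Continuing.

apply_moves --pt "-1 0.0003 0.0003 -0.004 0 0 0" --pt "-1 0 0 -0.004 0 0 0" --pt "-1 0 0 -0.003 0 0 0" --pt "-1 0 0 0 0 0 0"

```text
time_s: 18.6
ee_pos: [486.2, 14.4, 49.7]
ee_rot: [180.0, 0.1, -16.2]
force: [-0.1, 0.2, 0.0]
gripper_width: 11.9
gripper_force: 40.0
```

apply_moves --pt "-1 0 0 -0.0015 0 0 0" --pt "-1 0 0 -0.0005 0 0 0" --pt "-1 0 0 0 0 0 0"

```text
time_s: 18.85
ee_pos: [486.8, 14.4, 48.4]
ee_rot: [180.0, 0.0, -16.2]
force: [0.2, -0.9, -0.5]
gripper_width: 11.6
gripper_force: 40.0
```

apply_moves --pt "-1 0 0 -0.0008 0 0 0" --pt "-1 0 0 0 0 0 0" --pt "-1 0 0 0 0 0 0"

```text
time_s: 19.1
ee_pos: [486.8, 14.4, 47.7]
ee_rot: [180.0, -0.0, -16.2]
force: [-0.2, 0.1, -0.2]
gripper_width: 12.0
gripper_force: 40.0
```

apply_moves --pt "-0.6 0 0 0 0 0 0" --pt "-0.4 0 0 0 0 0 0" --pt "-0.3 0 0 0 0 0 0" --pt "-0.2 0 0 0 0 0 0" --pt "-0.2 0 0 0 0 0 0"

```text
time_s: 19.52
ee_pos: [486.8, 14.4, 47.7]
ee_rot: [180.0, -0.0, -16.2]
force: [0.3, 0.5, -0.2]
gripper_width: 36.4
gripper_force: 0.0
```

apply_moves --pt "-0.2 0 0 0.01 0 0 0" --pt "-0.2 0 0 0.02 0 0 0" --pt "-0.2 0 0 0.03 0 0 0" --pt "-0.2 0 0 0.035 0 0 0" --pt "-0.2 0 0 0.035 0 0 0"

```text
time_s: 19.93
ee_pos: [486.1, 14.4, 178.7]
ee_rot: [180.0, 0.1, -16.2]
force: [1.5, 0.3, -0.5]
gripper_width: 36.6
gripper_force: 0.0
```

apply_moves --pt "-0.2 -0.02 -0.03 0.01 0 0 0" --pt "-0.2 -0.02 -0.03 0.01 0 0 0" --pt "-0.2 -0.02 -0.03 0 0 0 0" --pt "-0.2 0 0 0 0 0 0" --pt "-0.2 0 0 0 0 0 0"

```text
time_s: 20.35
ee_pos: [426.0, -76.5, 198.0]
ee_rot: [-180.0, -0.0, -16.3]
force: [0.6, -0.3, 0.0]
gripper_width: 36.3
gripper_force: 0.0
```

```bash
python3 - <<'E'
from slot import *
f=grab("scene");w=grab("wrist")
save("end.png",cv2.hconcat([cv2.resize(f["color"][130:270,170:390],(440,280)),cv2.resize(w["color"][0:240,:],(512*280//240-237,280))]))
E
```

```text
(no output)
```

View pics/end.png

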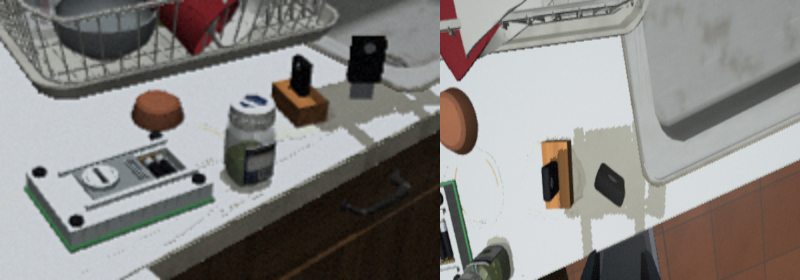

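The key stands upright in its stand (scene crop (300,78)), the cover is open with the batteries bare at (158,163), and the jars and saucer haven't moved.

```bash
python3 -c "
from workcell import env; print(env.job_done())"
```

```text
the job is handed in; nothing more can be done
None
```

I handed the job in at about 20 s of robot time: the fastener is turned a full quarter turn, the cover is open to its stop with the batteries bare, the key is back in its stand, and the jars and saucer near the work look unmoved in the last picture (the salt jar and bottle were out of its frame, and the arm never went near them).

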